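# Draw the end cheek of a knock-down display plinth tight with its cam lock

## Robot

A 6-joint arm with a two-finger parallel gripper is mounted at the origin on a cart in front of the work surface, level with it; the furniture and walls round the work are solid. World frame = base frame: x ahead of the robot, y to its left, z up, the work surface at z = 0. Lengths are in mm, angles in rad, forces in N, time in s.
With the tool pointing down it reaches from about 300 to 775 mm from the base axis. Payload 14.6 kg.
Tool frame: the origin (TCP) lies midway between the tips of the shut fingers; the grasp point (between the pads) lies 19 mm behind it (manip.grip_depth is the distance from the TCP to the grasp point, in mm); x points along the fingers, y is the direction in which the jaws open and shut, and the axes are right-handed (so a half turn about x gives the same grasp; the last joint's range is limited). The gripper opens to 94 mm and grips with 3 to 60 N. Pads are 16 mm wide; open, the fingers measure 119 mm over their backs; the gripper's body (75 mm by 177 mm) begins 78 mm behind the grasp point.
Start: joints at [-1.231, 0.3, 1.521, -0, 1.321, -0.067], TCP at [217.612, -505.108, 205.446] pointing down, gripper open.
Joint ranges: [-3.03, 3.03], [-0.79, 2.21], [0.23, 2.52], [-1.04, 4.18], [0, 3.07], [-2.55, 2.55]. Speed limits (rad/s): [2.22, 2.22, 2.57, 3.14, 3.14, 3.14].

## Interface

Orientations are given as [roll, pitch, yaw] about the fixed x, y, z axes, in that order (R = Rz(yaw) Ry(pitch) Rx(roll)).
In Python, from cell import readout, cams, ticket, manip gives the robot as it stands. The module is installed in compiled form; this text tells all that it offers.
- The arm moves only by the tool apply_moves, never from a script. Its argument "plan" is one flat list of numbers, 7 for each row, row after row: the turn, a rotation vector about the tool's x, y, z in rad, then the shift along the tool's x, y, z in m, then the opening in per cent of the stroke, from 0 (shut) to 100 (fully open). In form: [wx, wy, wz, x, y, z, fingers, wx, wy, wz, x, y, z, fingers, ...]. A call has 1 to 5 rows; each row shifts and turns the commanded pose from where the row before left it, along the tool's axes as they then stand; what a row does not reach is not made up. A row lasts 1/8 s, in which the tool goes at most 62.5 mm and 10.7 degrees, less where a joint would pass 70% of its speed; a pose out of reach is approached as far as the arm can. A call with a gripper value outside its range is refused whole. The fingers move at their own pace and stop on an object; "force" is the grip in N (left out, the last holds). Time passes only in rows, so rows that do not move let the fingers close. It gives the time, the measured TCP pose, the force and the opening at its end, in the units of the state.
- readout.read_state(): the state, without advancing time (a new reading comes with each control period).
- cams.camera(name): name is "side" or "top" or "wrist"; returns a dict with "image" (480x640x3 uint8, red, green, blue), "fovy" (degrees; the focal length in pixels is half the picture's height over the tangent of half this angle, whatever the lens; pixels are square), "cx", "cy" (the principal point, pixels), "position" and "orientation" of the camera in the world; the wrist camera has in their place "T_tool_cam" (4x4, takes a point from camera to tool coordinates, whose origin is the TCP and whose axes are the tool frame's). Camera axes: x right, y down, z forward; pixel columns grow to the right and rows downward; lengths in mm; the calibration is good to about 2 mm. The wrist camera is an equidistant fisheye: a pixel r from the principal point sees the ray r / f radians off the axis. A picture is of the moment at which its call begins: read the wrist's pose just before it. There is no depth.
- ticket.sign_off(): hands the job in, once; it reports no verdict.
The state is a dict: "clock": time; "joints": joint angles; "qd": joint speeds; "effort": joint torques, N m; "eef_pos": TCP position; "eef_rot": TCP orientation; "wrist_force": force on the tool from outside, world axes, zero at the start; "moment": the same for the moment, N m; "finger_gap": finger opening in mm.
Only numpy, scipy, OpenCV 4.12 (cv2) and the standard library are available. Lean on these libraries where they do the work, as an engineer would, in place of code of your own. Each camera call takes 0.05 s, during which the arm holds its last target.

## Task

The display plinth still lacks its right-hand end cheek, the upright board that stands loose to the right of it. Slide the cheek along the table so that its bolt goes into the bore in the plinth's bare end, all the way until the boards meet, let go, and turn the winged cam lock next to that end clockwise, about half a turn, until its hook has drawn the cheek up firmly against the plinth; stop when it is firm and do not overtighten it. Leave the curd disc on the plinth where it is.

Things in the scene. Friction and masses are not known exactly. Their poses are not given: they have to be found in the camera images.
- plinth: Low display plinth of plain wood, fixed: 340 mm long (its y), 130 deep (x), 40 high. Origin: centre of its underside, on the table. Its +y end (robot's left) already has its cheek, 18 mm thick, 90 high, held by a second cam lock of the same kind, which is closed and fixed. The bare end looks to -y. With the cheek home, cheek_mid is at x 0, y -9, z +25 mm from bore.
- bore (a point): Centre of the mouth of the bore in the plinth's bare end face, 20 mm above the table, framed by a steel bush. The bore is an upright slot 14 mm wide (x), 23 high, 84 deep, that runs along +y under the cam lock. Axes as the plinth's: +y points into the bore, z up.
- cam_axis (a point): Nominal axis of the cam lock by the bare end, 60 mm in from it, 58 mm above the table, at mid-height of its wing; fixed to the plinth, axes as the plinth's. The real cam axis is off by up to 1.2 mm along y. Steel flange 54 mm across, top 43.5 mm above the table; on it an upright grey wing to turn it by, 11 mm thick, 42 long, top 72 mm above the table. A pip on the flange marks its nose.
- cam_turn (a joint): Cam angle, rad, grows clockwise from above. 0 = open, wing along the plinth's y, nose (pip) to the bare end; the bolt passes at -0.25 to 0.25. The hook catches a cheek left within 3 mm, draws 2.6 mm per rad, bites at 2.0 to 3.1 rad, differing each time; then +80 N per rad. Wing moment 0.1 Nm turning free, 0.35 firm; read at rest it scatters, 0.1 above the free reading is firm. Stop 3.5.
- cheek_mid (a point): Centre, half-way up, of the loose end cheek: an upright plywood board 18 mm thick (its y axis), 130 wide (x), 90 high (z), 0.25 kg, standing on the table. A steel bolt sticks out of its +y face, in the middle, 20 mm above the table: neck 7 mm thick; its head is an upright cross-pin, 11 mm thick and 20 high, its centre 49 mm out from the face (54.5 mm overall).
- cheek: The same loose cheek with its bolt; origin at the centre of its underside, axes as above. The hook's drag may leave the cheek about 1.5 mm to the side, the bore's play.
- curd_disc: Fluted cream disc of pressed curd, 117 mm across, 35 high, lying on the plinth between its two cam locks. Origin: centre of its underside.

How it is judged:
By the outcome, as a careful person would: the job done as asked, in the order asked, and still so for the second after the job is handed in, with the robot touching nothing.
It also fails if it takes over 64 s, if anything falls off the work surface, if the arm or the gripper's body presses on something with over 40 N, if the wrist force passes 120 N, or if a joint passes its speed limit or range.

## Working session

There is one attempt and no reset: what is moved stays moved. The work goes in short steps, Python scripts to look and compute and a tool call to move; the robot and the scene stay as the last step left them, time stands still between calls to the robot, and variables do not carry over. Pictures are saved under pics/ and viewed, and the job is handed in when it is done.

Besides the shell and the picture viewer there is one more tool, called as name(argument=value, ...), one argument or row to a line, values as JSON. apply_moves: Moves the arm, as the interface text tells. Its arguments: {"type":"object","properties":{"plan":{"type":"array","items":{"type":"number"}},"force":{"type":"number"}},"required":["plan"]}

```bash
mkdir -p pics; python3 - <<'E'
from cell import readout,cams,manip
import cv2
s=readout.read_state();print(s)
for n in("side","top","wrist"):
    c=cams.camera(n);cv2.imwrite(f"pics/{n}0.png",c["image"][:,:,::-1]);print(n,{k:v for k,v in c.items() if k!="image"})
print(manip.grip_depth)
E
```

```text
{'clock': 0.0, 'joints': array([-1.23060034e+00,  3.00464081e-01,  1.52156951e+00, -1.88677599e-05,
        1.32071292e+00, -6.65782632e-02]), 'qd': array([-0.00038356, -0.00036378, -0.00181465,  0.00024826, -0.00041426,
       -0.00260173]), 'effort': array([-3.93459632e-04, -5.31806946e+01, -3.52746499e+01,  7.08376430e-02,
        2.43258476e-02, -9.62651211e-05]), 'eef_pos': array([ 217.52298093, -504.8718733 ,  204.89507844]), 'eef_rot': array([-1.62153744,  1.56964232,  1.92683414]), 'wrist_force': array([ 0.47008712,  0.46591449, -0.12470504]), 'moment': array([-0.01176217,  0.02785571,  0.00908914]), 'finger_gap': 93.62796785401609}
side {'fovy': 47.73266859114829, 'cx': 313.6885478648219, 'cy': 243.5288865018685, 'position': array([217.19151995, 735.64007061, 413.26129686]), 'orientation': array([-1.95778405,  0.01529053, -2.81362126])}
top {'fovy': 48.45642829130766, 'cx': 315.8142902111931, 'cy': 229.5002971610977, 'position': array([334.77497277, -60.46527976, 916.39570449]), 'orientation': array([-2.98515838,  0.03652255, -1.58582515])}
wrist {'fovy': 65.70646984690485, 'cx': 315.52652003513, 'cy': 239.47367038874495, 'T_tool_cam': array([[ 7.28200922e-04, -2.55534812e-01,  9.66799581e-01,
        -1.79792935e+02],
       [ 9.99999616e-01, -2.84480266e-04, -8.28398429e-04,
        -2.86041523e-01],
       [ 4.86720039e-04,  9.66799813e-01,  2.55534507e-01,
        -7.46494909e+01],
       [ 0.00000000e+00,  0.00000000e+00,  0.00000000e+00,
         1.00000000e+00]])}
18.8
```

View pics/top0.png

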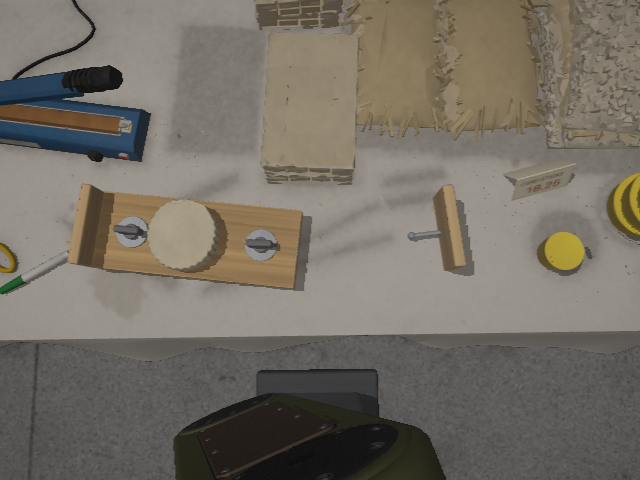

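View pics/side0.png

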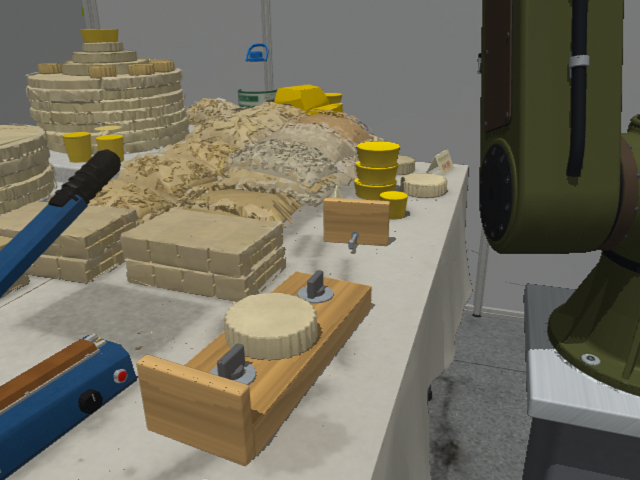

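View pics/wrist0.png

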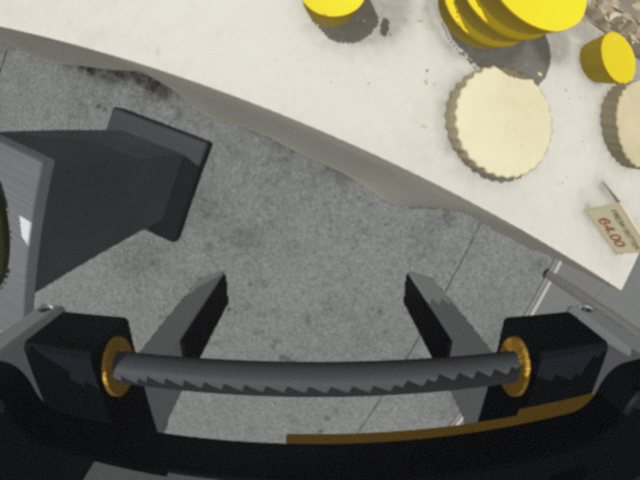

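The top view shows the plinth at left (bare end around col 300, row 250), with the cheek at about (450,228) and its bolt pointing left to (410,237). The cam wings are at (262,243) and (130,230). I'll zoom in for accurate corners.

```bash
cat > h.py <<'E'
import numpy as np,cv2
from scipy.spatial.transform import Rotation as R
from cell import readout,cams,manip
def cam(n):
    s=readout.read_state();c=cams.camera(n);f=240/np.tan(np.radians(c["fovy"])/2)
    if n=="wrist":
        T=np.eye(4);T[:3,:3]=R.from_euler('xyz',s["eef_rot"]).as_matrix();T[:3,3]=s["eef_pos"];T=T@c["T_tool_cam"];Rm,p=T[:3,:3],T[:3,3]
    else: Rm=R.from_euler('xyz',c["orientation"]).as_matrix();p=np.array(c["position"])
    return dict(n=n,f=f,cx=c["cx"],cy=c["cy"],R=Rm,p=p,img=c["image"])
def ray(c,u,v):
    x,y=(u-c["cx"])/c["f"],(v-c["cy"])/c["f"]
    if c["n"]=="wrist":
        r=np.hypot(x,y);k=np.sin(r)/r if r>1e-9 else 1;d=np.array([x*k,y*k,np.cos(r)])
    else: d=np.array([x,y,1.])
    return c["R"]@d
def pix(c,u,v,z):
    d=ray(c,u,v);return (c["p"]+d*(z-c["p"][2])/d[2])
def proj(c,P):
    d=c["R"].T@(np.asarray(P,float)-c["p"])
    if c["n"]=="wrist":
        t=np.arctan2(np.hypot(d[0],d[1]),d[2]);a=d[:2]/np.hypot(d[0],d[1])*t
    else:a=d[:2]/d[2]
    return np.array([c["cx"],c["cy"]])+c["f"]*a
def save(im,name,box=None,k=1):
    if box: im=im[box[1]:box[3],box[0]:box[2]]
    cv2.imwrite("pics/"+name,cv2.resize(im[:,:,::-1],None,fx=k,fy=k,interpolation=cv2.INTER_CUBIC))
E
python3 - <<'E'
from h import *
c=cam("top")
save(c["img"],"t1.png",(60,170,320,300),3);save(c["img"],"t2.png",(390,170,490,290),5)
E
```

```text
(no output)
```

View pics/t1.png

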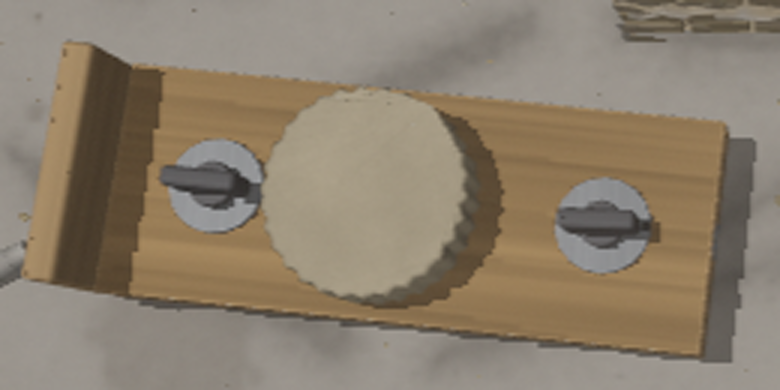

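View pics/t2.png

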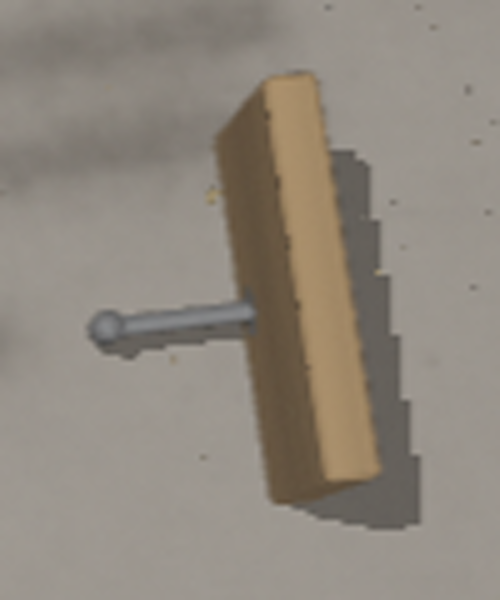

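```bash
python3 - <<'E'
from h import *
c=cam("top")
P={k:pix(c,60+u/3,170+v/3,40)[:2] for k,(u,v) in dict(a=(727,123),b=(703,355),tl=(150,66),bl=(130,297)).items()}
print(P)
e=P['a']-P['b'];print("end len",np.linalg.norm(e))
ang=[np.degrees(np.arctan2(-v[0],v[1])) for v in (P['tl']-P['a'],P['bl']-P['b'])];print("yaw long",ang,"end",np.degrees(np.arctan2(e[1],e[0])))
C=[pix(c,390+u/5,170+v/5,90)[:2] for u,v in [(268,83),(316,75),(380,472),(325,480)]]
print("cheek",C,np.mean(C,0),np.linalg.norm(C[0]-C[3]),np.linalg.norm(C[0]-C[1]))
for v in (C[0]-C[3],C[1]-C[2]):print(np.degrees(np.arctan2(v[1],v[0])))
print("bolt head", pix(c,390+107/5,170+325/5,30),"base", pix(c,390+250/5,170+312/5,23.5))
print("flange",pix(c,60+602/3,170+225/3,43.5))
E
```

```text
{'a': array([505.40604546,  -8.39970008]), 'b': array([376.70626252,   6.15742091]), 'tl': array([545.70871085, 320.20103198]), 'bl': array([414.1760635 , 325.44595352])}
end len 129.52043816295046
yaw long [np.float64(-6.992367781776349), np.float64(-6.6932770111201325)] end -6.453249006060599
cheek [array([ 529.88242417, -234.71473881]), array([ 532.10699779, -249.84531907]), array([ 406.51108973, -262.48581724]), array([ 404.35488567, -245.5848376 ])] [ 468.21384934 -248.15767818] 125.9973093794302 15.293239908001695
4.94920071219729
5.747134610247459
bolt head [ 462.5274749  -189.73797465   30.        ] base [ 466.90192134 -238.63321837   23.5       ]
flange [448.91245235  61.15708818  43.5       ]
```

```bash
cat >> h.py <<'E'
def tool(yawdeg,flip=False):
    # x down; tool y along the direction Rz(yaw)*y (or its opposite)
    a=np.radians(yawdeg+(180 if flip else 0));y=np.array([-np.sin(a),np.cos(a),0]);x=np.array([0,0,-1.]);return np.c_[x,y,np.cross(x,y)]
def state():
    s=readout.read_state();return s,np.array(s["eef_pos"]),R.from_euler('xyz',s["eef_rot"]).as_matrix()
def delta(Rt,pt):
    s,p,R0=state();w=R.from_matrix(R0.T@Rt).as_rotvec();d=R0.T@(np.asarray(pt)-p)
    print("t",round(s["clock"],2),"p",p.round(1),"rot to go",w.round(4),"deg",np.degrees(np.linalg.norm(w)).round(1),"shift tool(m)",(d/1000).round(4),"F",s["wrist_force"].round(1),"M",s["moment"].round(3),"gap",round(s["finger_gap"],1))
    return w,d
E
python3 - <<'E'
from h import *
s,p,R0=state();print(R0.round(3))
for f in (0,1):delta(tool(5.3,f),[468,-248,200])
E
```

```text
[[-0.     0.396 -0.918]
 [ 0.001 -0.918 -0.396]
 [-1.    -0.001 -0.   ]]
t 0.25 p [ 217.6 -505.   205.2] rot to go [-2.8273e+00 -8.0000e-04  1.0000e-04] deg 162.0 shift tool(m) [ 0.0053 -0.1369 -0.3317] F [-0.2 -0.5  0.8] M [-0.024 -0.037 -0.023] gap 93.9
t 0.25 p [ 217.6 -505.   205.2] rot to go [0.3143 0.     0.0006] deg 18.0 shift tool(m) [ 0.0053 -0.1369 -0.3317] F [-0.2 -0.5  0.8] M [-0.024 -0.037 -0.023] gap 93.9
```

apply_moves(
  plan=[0,0,0,0,-0.02,-0.048,100,0,0,0,0,-0.02,-0.048,100,0,0,0,0,-0.02,-0.048,100,0,0,0,0,-0.02,-0.048,100,0,0,0,0,-0.02,-0.048,100],
)

```text
clock: 0.88
eef_pos: [399.4, -316.9, 205.5]
eef_rot: [1.77, 1.571, -0.965]
wrist_force: [0.6, -0.5, -0.5]
finger_gap: 93.7
```

apply_moves(
  plan=[0,0,0,0,-0.019,-0.046,100,0,0,0,0,-0.018,-0.046,100,0.105,0,0,0,0,0,100,0.105,0,0,0,0,0,100,0.1045,0,0,0,0,0,100],
)

```text
clock: 1.5
eef_pos: [468.4, -247.7, 205.3]
eef_rot: [-0.641, 1.571, 2.59]
wrist_force: [-0.0, -0.5, -0.3]
finger_gap: 94.0
```

```bash
python3 - <<'E'
from h import *
delta(tool(5.3,1),[468,-248,200])
c=cam("wrist");save(c["img"],"w1.png")
delta(tool(5.3,1),[468,-248,200])
E
```

```text
t 1.5 p [ 468.4 -247.7  205.3] rot to go [-0.0033  0.0002  0.0002] deg 0.2 shift tool(m) [0.0053 0.0002 0.0004] F [-0.  -0.5 -0.3] M [ 0.01  -0.013 -0.043] gap 94.0
t 1.55 p [ 468.3 -247.8  205.3] rot to go [-0.0085  0.0002  0.0001] deg 0.5 shift tool(m) [0.0053 0.0002 0.0003] F [ 0.1 -0.8  0.6] M [ 0.036 -0.006  0.048] gap 93.9
```

View pics/w1.png

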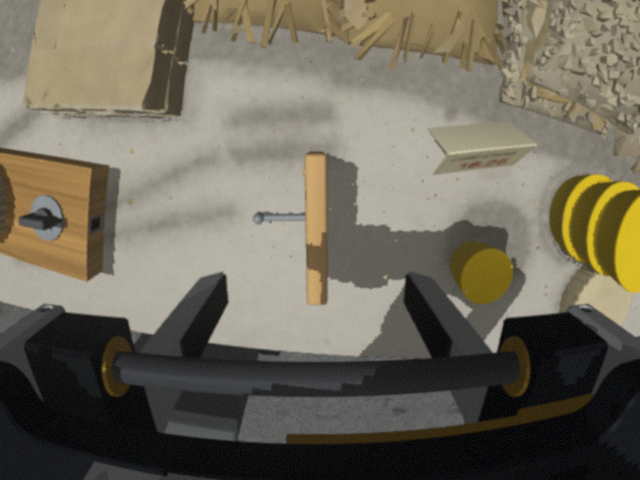

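```bash
python3 - <<'E'
from h import *
c=cam("wrist");save(c["img"],"w2.png",(240,140,340,315),3.4)
save(c["img"],"w3.png",(0,140,130,290),4)
for P in ([468,-248,50],[468,-248,200],[468,-248,181]):print(proj(c,P))
import pickle;pickle.dump(c,open("w2.pkl","wb"))
E
```

```text
[316.49196642 224.98702826]
[316.8987074  286.15424763]
[316.8192266  273.97082653]
```

View pics/w2.png

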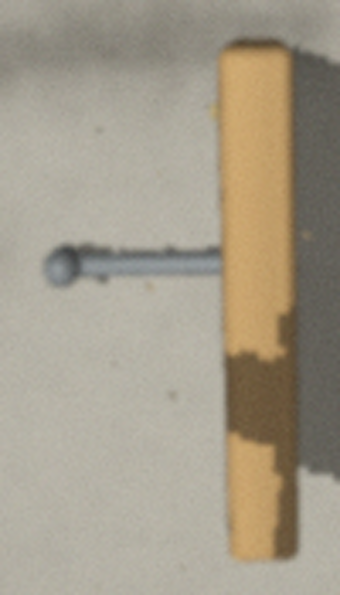

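View pics/w3.png

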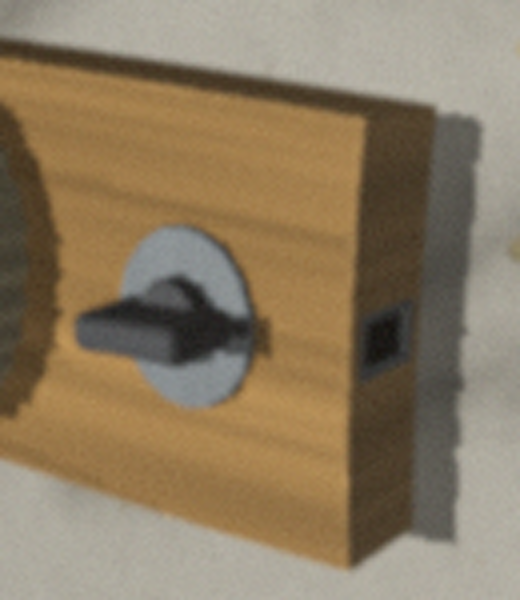

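```bash
python3 - <<'E'
from h import *
import pickle;c=pickle.load(open("w2.pkl","rb"))
g=lambda u,v,z:pix(c,240+u/3.4,140+v/3.4,z)
C=np.array([g(u,v,90)[:2] for u,v in [(220,45),(292,45),(296,558),(230,558)]])
print(C.round(1),C.mean(0),[np.degrees(np.arctan2(v[1],v[0])) for v in (C[0]-C[3],C[1]-C[2])])
h=g(62,266,30);n=g(222,262,23.5);print("head",h,"neck",n)
q=lambda u,v,z:pix(c,u/4,140+v/4,z)
a=q(366,117,40);b=q(350,570,40);e=a-b;yaw=np.degrees(np.arctan2(e[1],e[0]));print(a,b,np.linalg.norm(e),yaw,(a+b)/2)
# bore on the end plane
nrm=np.array([-e[1],e[0],0])/np.linalg.norm(e)
for u,v in((385,341),(362,318),(411,303),(409,362),(358,380)):
    d=ray(c,u/4,140+v/4);t=((a-c["p"])@nrm)/(d@nrm);print("bore",c["p"]+t*d)
l=q(365-365,62,40);print("far edge yaw",l,np.degrees(np.arctan2(-(l-a)[0],(l-a)[1])))
l=q(0,462,40);print("near edge yaw",np.degrees(np.arctan2(-(l-b)[0],(l-b)[1])))
print("flange",q(190,316,43.5))
E
```

```text
[[ 534.  -233.1]
 [ 535.4 -249.7]
 [ 407.5 -262.3]
 [ 406.1 -245.4]] [ 470.74514513 -247.62325479] [np.float64(5.5248216948940145), np.float64(5.6244075574356724)]
head [ 465.65457895 -190.7886182    30.        ] neck [ 469.21209738 -236.78806251   23.5       ]
[507.95589572  -7.13604877  40.        ] [378.53548033   8.59577383  40.        ] 130.3730576510013 -6.930641471269911 [443.24568802   0.72986253  40.        ]
bore [442.4810014    0.82281475  21.72289527]
bore [ 4.52087984e+02 -3.44971224e-01  3.49239917e+01]
bore [ 4.50717107e+02 -1.78332997e-01  7.75312902e+00]
bore [432.71234205   2.01025349   7.19569716]
bore [434.5389323    1.78822057  35.88693644]
far edge yaw [524.89842287 143.97667408  40.        ] -6.397198917794918
near edge yaw -6.292473203996685
flange [450.90916644  58.4835943   43.5       ]
```

```bash
python3 - <<'E'
from h import *
delta(tool(5.55,1),[470,-247.6,52])
E
```

```text
t 1.6 p [ 468.3 -247.9  205.4] rot to go [-0.0058  0.0002  0.0001] deg 0.3 shift tool(m) [ 1.534e-01 -1.000e-04 -1.800e-03] F [-0.4 -1.3 -0.4] M [0.03  0.011 0.009] gap 94.0
```

apply_moves(
  plan=[-0.0058,0,0,0.043,0,-0.0018,100,0,0,0,0.05,0,0,100,0,0,0,0.04,0,0,100,0,0,0,0.0204,0,0,60,0,0,0,0,0,0,30],
  force=20,
)

```text
clock: 2.22
eef_pos: [469.4, -247.4, 50.9]
eef_rot: [-0.645, 1.568, 2.597]
wrist_force: [0.3, -0.0, 1.4]
finger_gap: 77.5
```

apply_moves(
  plan=[0,0,0,0,0,0,5,0,0,0,0,0,0,5,0,0,0,0,0,0,5,0,0,0,0,0,0,5],
  force=20,
)

```text
clock: 2.72
eef_pos: [470.2, -247.8, 52.4]
eef_rot: [2.45, 1.57, -0.593]
wrist_force: [-0.1, -0.3, -1.0]
finger_gap: 37.2
```

```bash
python3 - <<'E'
from h import *
delta(tool(-6.6,1),[455,-90,52])
c=cam("wrist");save(c["img"],"w4.png")
E
```

```text
t 2.73 p [ 470.2 -247.8   52.4] rot to go [ 0.2135 -0.0004 -0.0003] deg 12.2 shift tool(m) [ 0.0003 -0.1586 -0.0003] F [-0.1 -0.3 -1. ] M [0.015 0.036 0.016] gap 37.2
```

View pics/w4.png

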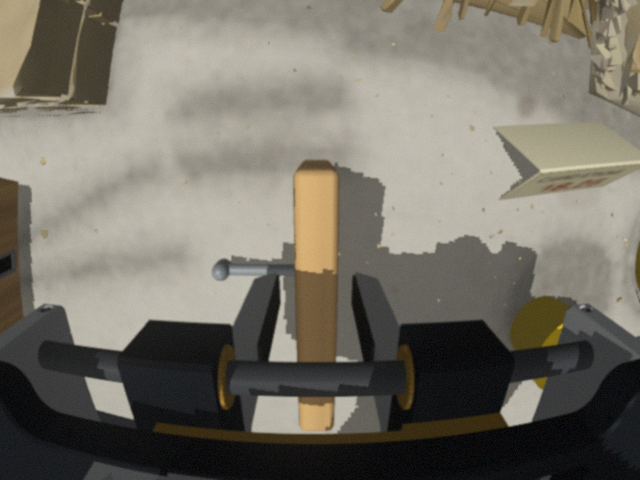

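Fingers straddle the cheek (cols 295–337), still closing. I'll let them finish.

apply_moves(
  plan=[0,0,0,0,0,0,5,0,0,0,0,0,0,5,0,0,0,0,0,0,5],
  force=20,
)

```text
clock: 3.15
eef_pos: [470.1, -247.8, 52.1]
eef_rot: [-1.484, 1.571, 1.756]
wrist_force: [0.2, 0.7, 0.9]
finger_gap: 18.0
```

```bash
python3 - <<'E'
from h import *
delta(tool(-6.6,1),[455,-90,52])
c=cam("wrist");save(c["img"],"w5.png",(200,140,360,440),2)
import pickle;pickle.dump(c,open("w5.pkl","wb"))
E
```

```text
t 3.15 p [ 470.1 -247.8   52.1] rot to go [0.2132 0.     0.    ] deg 12.2 shift tool(m) [ 1.000e-04 -1.585e-01 -4.000e-04] F [0.2 0.7 0.9] M [0.039 0.026 0.004] gap 18.0
```

View pics/w5.png

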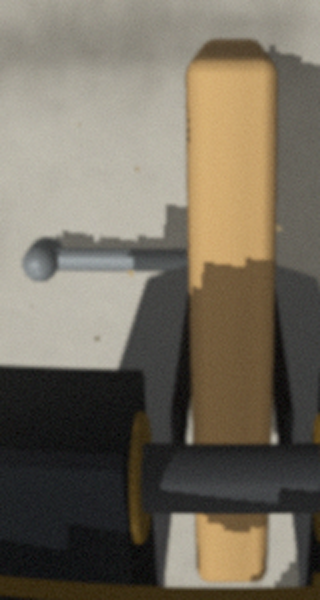

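```bash
python3 - <<'E'
from h import *
import pickle;c=pickle.load(open("w5.pkl","rb"))
s,p,R0=state()
T=lambda u,v,z:R0.T@(pix(c,200+u/2,140+v/2,z)-p)
print("head",T(41,259,30),"neck",T(187,260,23.5),T(80,260,23.5),"topcorners",[T(u,v,90).round(1) for u,v in((188,63),(274,63),(266,578),(199,578))])
E
```

```text
head [ 22.06856986 -56.53341843  -2.86063334] neck [ 28.56769749 -13.70113952  -0.62914668] [ 28.56834012 -46.12467776  -0.38859584] topcorners [array([-37.9,  -8.7, -63.8]), array([-37.9,   7.7, -63.8]), array([-37.9,   8.3,  62.7]), array([-37.9,  -8.7,  62.7])]
```

apply_moves(
  plan=[0.0533,0,0,0,0,0,5,0.0533,0,0,0,0,0,5,0.0533,0,0,0,0,0,5,0.0533,0,0,0,0,0,5,0,0,0,0,0,0,5],
  force=25,
)

```text
clock: 3.82
eef_pos: [470.1, -247.8, 52.1]
eef_rot: [-2.112, 1.571, 0.915]
wrist_force: [0.2, -0.1, -0.0]
finger_gap: 18.1
```

```bash
python3 - <<'E'
from h import *
delta(tool(-6.6,1),[433,-78,52])
E
```

```text
t 3.83 p [ 470.1 -247.8   52.1] rot to go [ 0.0004 -0.      0.    ] deg 0.0 shift tool(m) [ 1.000e-04 -1.644e-01  5.630e-02] F [ 0.2 -0.1 -0. ] M [ 0.066  0.021 -0.054] gap 18.1
```

apply_moves(
  plan=[0,0,0,0,-0.02,0.007,5,0,0,0,0,-0.035,0.012,5,0,0,0,0,-0.04,0.014,5,0,0,0,0,-0.04,0.014,5,0,0,0,0,-0.0294,0.0093,5],
)

```text
clock: 4.45
eef_pos: [432.5, -76.6, 52.1]
eef_rot: [1.232, 1.571, -2.023]
wrist_force: [0.4, -1.9, 0.5]
finger_gap: 17.6
```

apply_moves(
  plan=[0,0,0,0,0,0,5,0,0,0,0,0,0,5],
)

```text
clock: 4.7
eef_pos: [433.3, -78.5, 52.0]
eef_rot: [-0.864, 1.571, 2.163]
wrist_force: [-0.7, 0.6, -0.5]
finger_gap: 17.7
```

```bash
python3 - <<'E'
from h import *
delta(tool(-6.6,1),[433,-78,52])
c=cam("wrist");save(c["img"],"w6.png");save(c["img"],"w7.png",(60,150,260,350),3)
import pickle;pickle.dump(c,open("w7.pkl","wb"))
E
```

```text
t 4.7 p [433.3 -78.5  52. ] rot to go [0.0007 0.     0.0001] deg 0.0 shift tool(m) [ 0.     -0.0005  0.0003] F [-0.7  0.6 -0.5] M [0.314 0.052 0.021] gap 17.7
```

View pics/w6.png

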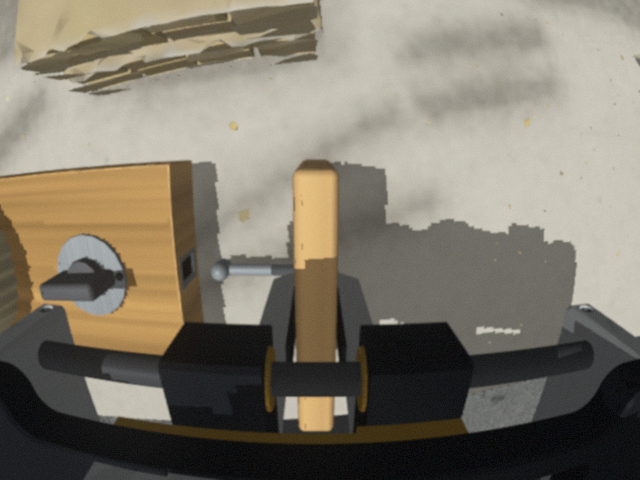

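View pics/w7.png

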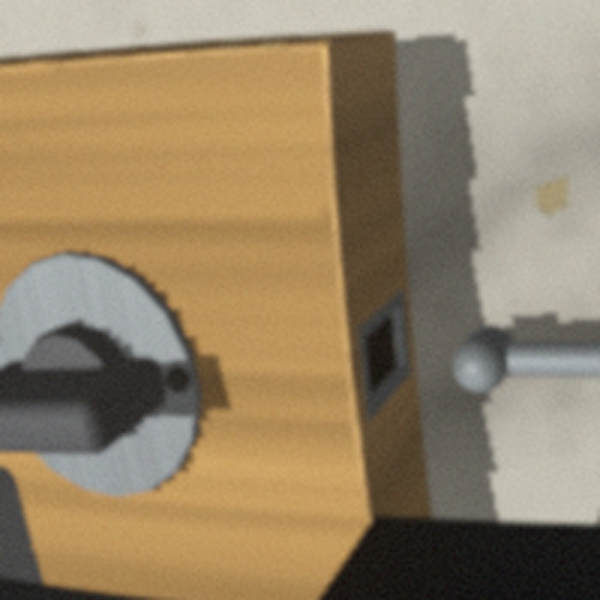

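```bash
python3 - <<'E'
from h import *
import pickle;c=pickle.load(open("w7.pkl","rb"))
s,p,R0=state()
X=lambda u,v,z:pix(c,60+u/3,150+v/3,z)
for z,A,B in((40,(329,42),(371,518)),(0,(394,34),(428,512))):
    a=X(*A,z);b=X(*B,z);e=a-b;print("edge yaw",np.degrees(np.arctan2(e[1],e[0])),a,b)
    if z==40:
        n=np.array([-e[1],e[0],0])/np.linalg.norm(e);a0=a
a=X(329,42,40);l=X(0,63,40);print("side edge yaw",np.degrees(np.arctan2(-(l-a)[0],(l-a)[1])), "corner",a)
for u,v in((385,354),(365,330),(405,296),(408,380),(372,412),(384,353)):
    d=ray(c,60+u/3,150+v/3);P=c["p"]+d*((a0-c["p"])@n)/(d@n);print("bore",P.round(1),"tool",(R0.T@(P-p)).round(2))
P=X(478,360,30);print("head",P,(R0.T@(P-p)).round(2));P=X(590,360,23.5);print((R0.T@(P-p)).round(2))
print("pip",(R0.T@(X(177,377,43.5)-p)).round(2))
E
```

```text
edge yaw -7.221762134187915 [507.80442051  -7.08267002  40.        ] [414.16373375   4.78303577  40.        ]
edge yaw -7.341492270188488 [507.13461052  -5.91793637   0.        ] [395.45403146   8.47088709   0.        ]
side edge yaw -7.38341329915144 corner [507.80442051  -7.08267002  40.        ]
bore [442.6   1.2  21. ] tool [ 3.108e+01 -8.041e+01 -7.000e-02]
bore [4.511e+02 1.000e-01 3.120e+01] tool [ 20.87 -80.32  -8.63]
bore [4.505e+02 2.000e-01 5.000e+00] tool [ 47.1  -80.32  -8.02]
bore [432.    2.5   7.9] tool [ 44.2  -80.52  10.59]
bore [434.1   2.3  32.1] tool [ 20.01 -80.5    8.53]
bore [443.    1.1  21.5] tool [ 30.53 -80.4   -0.48]
head [442.20495558 -21.83029933  30.        ] [ 22.06 -57.51  -2.33]
[ 28.55 -36.1   -0.3 ]
pip [   8.57 -118.5    -2.05]
```

apply_moves(
  plan=[0.005,0,0,0,0,0.0005,5,0,0,0,0,-0.005,0,5,0,0,0,0,-0.005,0,5,0,0,0,0,-0.004,0,5,0,0,0,0,0,0,5],
)

```text
clock: 5.38
eef_pos: [434.3, -63.6, 52.0]
eef_rot: [-1.287, 1.57, 1.734]
wrist_force: [0.4, 1.9, -0.3]
finger_gap: 17.7
```

```bash
python3 - <<'E'
from h import *
delta(tool(-6.9,1),[443,1,52])
c=cam("wrist");save(c["img"],"w8.png",(100,200,300,340),4)
E
```

```text
t 5.38 p [434.3 -63.6  52. ] rot to go [0.0008 0.0001 0.0004] deg 0.0 shift tool(m) [ 0.     -0.0651 -0.001 ] F [ 0.4  1.9 -0.3] M [ 0.331 -0.048 -0.005] gap 17.7
```

View pics/w8.png

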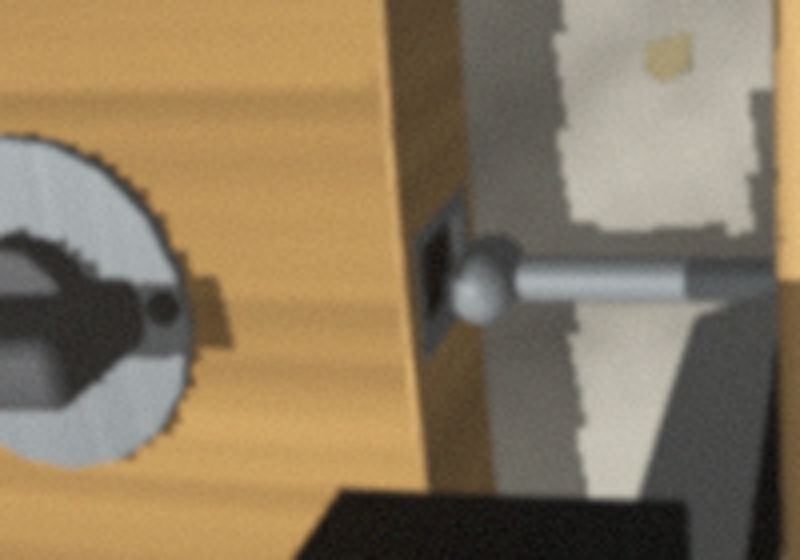

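```bash
python3 - <<'E'
from h import *
c=cam("wrist");s,p,R0=state()
g=cv2.cvtColor(c["img"],cv2.COLOR_RGB2GRAY)
f=lambda u,v:(100+u/4,200+v/4)
for u in(560,600,640,675):
    for v in(263,281,299):print(u,v,(R0.T@(pix(c,*f(u,v),20)-p)).round(2))
P=pix(c,*f(480,284),20);print("head sil.",(R0.T@(P-p)).round(2))
a=pix(c,*f(390,60),40);b=pix(c,*f(430,488),40);e=a-b;print(np.degrees(np.arctan2(e[1],e[0])));n=np.array([-e[1],e[0],0])/np.linalg.norm(e)
for q in((418,240),(463,190),(427,355),(469,300),(443,270)):
    d=ray(c,*f(*q));P=c["p"]+d*((a-c["p"])@n)/(d@n);print(q,(R0.T@(P-p)).round(2))
# predict bush centre/corners in this picture for tool z = -0.5
for dx in(-7,0,7):
  for dz in(8.5,20,31.5):
    P=p+R0@np.array([0,-65,0])+dx*R0[:,2]*-1;P[2]=dz;print(dx,dz,((proj(c,P)-[100,200])*4).round(0))
save(c["img"],"w9.png",(190,230,250,300),8)
E
```

```text
560 263 [ 32.04 -46.88  -1.8 ]
560 281 [ 32.04 -47.06   1.12]
560 299 [ 32.04 -47.25   4.07]
600 263 [ 32.03 -40.63  -1.86]
600 281 [ 32.03 -40.79   1.05]
600 299 [ 32.03 -40.95   3.99]
640 263 [ 32.03 -34.44  -1.91]
640 281 [ 32.03 -34.57   0.99]
640 299 [ 32.03 -34.71   3.92]
675 263 [ 32.03 -29.07  -1.95]
675 281 [ 32.03 -29.18   0.95]
675 299 [ 32.03 -29.3    3.87]
head sil. [ 32.04 -59.88   1.79]
-7.063908762167709
(418, 240) [ 18.62 -65.01  -9.66]
(463, 190) [ 44.48 -65.    -9.76]
(427, 355) [ 17.76 -65.07   7.96]
(469, 300) [ 42.98 -65.06   8.54]
(443, 270) [ 29.84 -65.03  -1.19]
-7 8.5 [470. 290.]
-7 20 [451. 315.]
-7 31.5 [432. 342.]
0 8.5 [466. 249.]
0 20 [448. 273.]
0 31.5 [428. 298.]
7 8.5 [463. 208.]
7 20 [444. 230.]
7 31.5 [423. 253.]
```

View pics/w9.png

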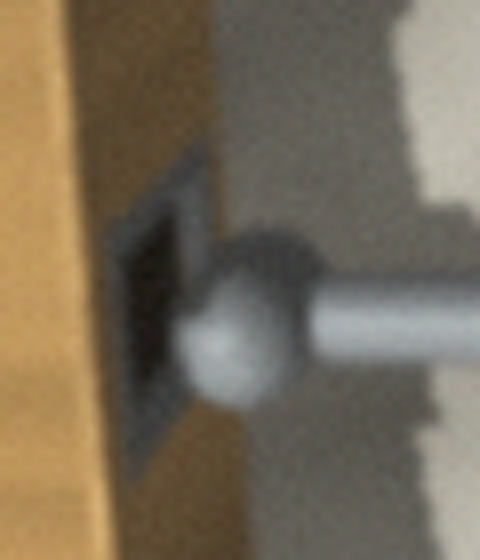

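apply_moves(
  plan=[0,0,0,0,0,-0.0012,5,0,0,0,0,-0.001,0,5,0,0,0,0,-0.002,0,5,0,0,0,0,0,0,5],
)

```text
clock: 5.98
eef_pos: [435.9, -61.1, 52.0]
eef_rot: [-2.528, 1.571, 0.493]
wrist_force: [0.4, 0.9, -2.5]
finger_gap: 17.7
```

```bash
python3 - <<'E'
from h import *
delta(tool(-6.9,1),[443,1,52])
c=cam("wrist");save(c["img"],"w10.png",(180,230,260,300),8)
E
```

```text
t 5.97 p [435.9 -61.1  52. ] rot to go [ 0.0003 -0.0001  0.0001] deg 0.0 shift tool(m) [ 0.     -0.0625  0.0003] F [ 0.4  0.9 -2.5] M [ 0.039 -0.08  -0.006] gap 17.7
```

View pics/w10.png

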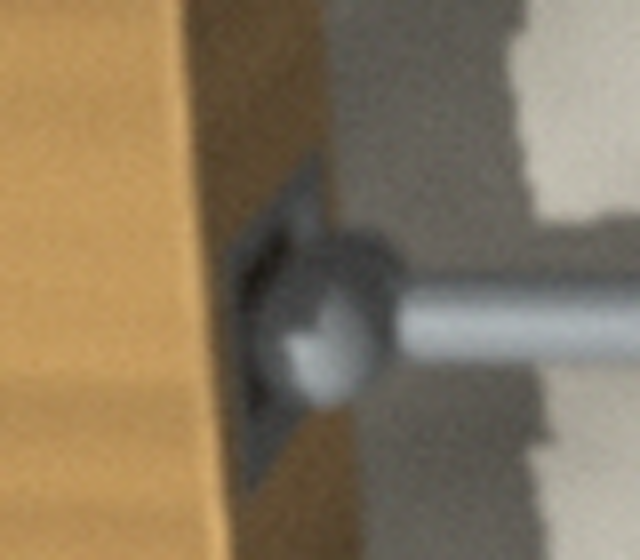

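apply_moves(
  plan=[0,0,0,0,-0.002,0,5,0,0,0,0,-0.003,0,5,0,0,0,0,0,0,5],
)

```text
clock: 6.4
eef_pos: [436.4, -55.9, 52.0]
eef_rot: [-1.256, 1.571, 1.766]
wrist_force: [1.0, 1.2, -1.7]
finger_gap: 17.9
```

```bash
python3 - <<'E'
from h import *
delta(tool(-6.9,1),[443,1,52])
c=cam("wrist");save(c["img"],"w11.png",(180,230,260,300),8)
E
```

```text
t 6.4 p [436.4 -55.9  52. ] rot to go [0.0005 0.0001 0.0003] deg 0.0 shift tool(m) [ 0.     -0.0573  0.0002] F [ 1.   1.2 -1.7] M [ 0.281  0.009 -0.027] gap 17.9
```

View pics/w11.png

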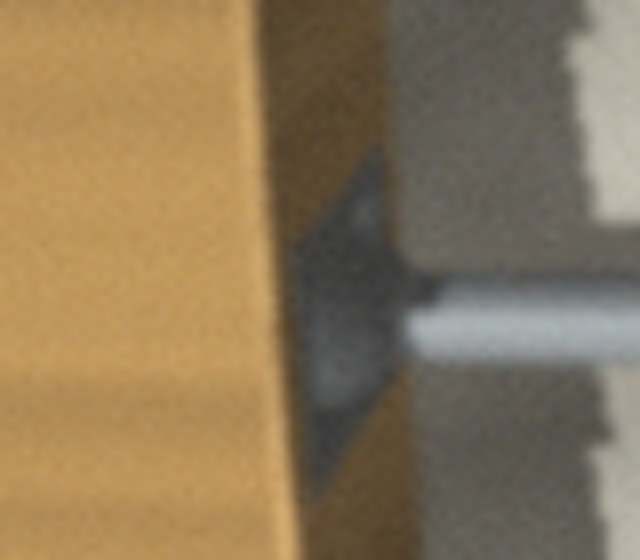

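The head is in the bore and the force is negligible, so I'll continue.

apply_moves(
  plan=[0,0,0,0,-0.004,0,5,0,0,0,0,-0.004,0,5,0,0,0,0,-0.004,0,5,0,0,0,0,-0.004,0,5,0,0,0,0,0,0,5],
)

```text
clock: 7.08
eef_pos: [438.3, -40.0, 52.0]
eef_rot: [-1.216, 1.571, 1.806]
wrist_force: [-0.2, 1.0, -2.3]
finger_gap: 18.0
```

apply_moves(
  plan=[0,0,0,0,-0.004,0,5,0,0,0,0,-0.004,0,5,0,0,0,0,-0.004,0,5,0,0,0,0,-0.004,0,5,0,0,0,0,0,0,5],
)

```text
clock: 7.7
eef_pos: [440.2, -24.1, 52.0]
eef_rot: [-1.207, 1.571, 1.815]
wrist_force: [0.4, 0.1, -2.0]
finger_gap: 17.8
```

```bash
python3 - <<'E'
from h import *
delta(tool(-6.9,1),[443,1,52])
c=cam("wrist");save(c["img"],"w12.png",(180,130,360,330),4);save(c["img"],"w12b.png")
E
```

```text
t 7.7 p [440.2 -24.1  52. ] rot to go [0.0006 0.0001 0.0002] deg 0.0 shift tool(m) [ 0.     -0.0253  0.0003] F [ 0.4  0.1 -2. ] M [0.238 0.039 0.055] gap 17.8
```

View pics/w12.png

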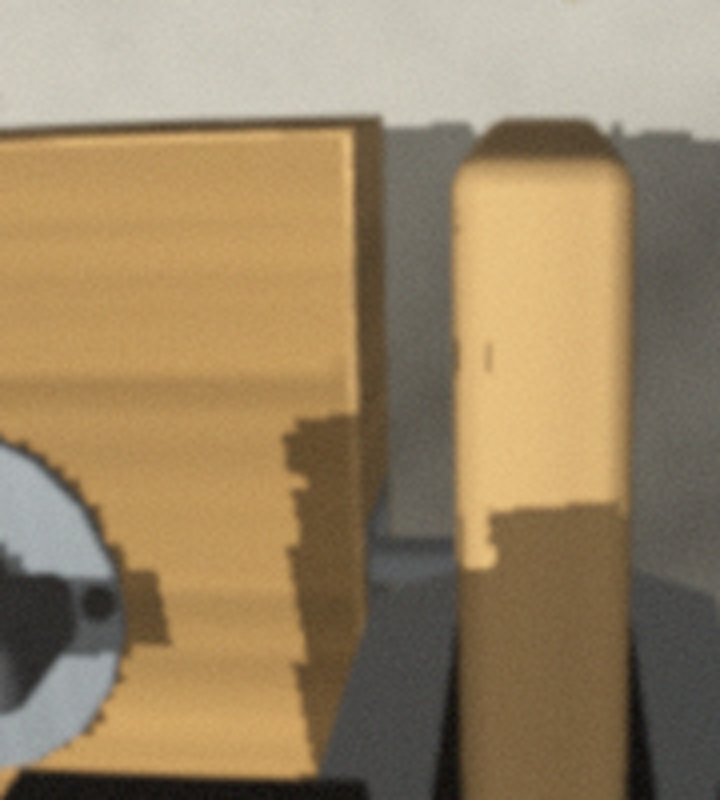

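apply_moves(
  plan=[0,0,0,0,-0.004,0,5,0,0,0,0,-0.004,0,5,0,0,0,0,-0.004,0,5,0,0,0,0,-0.002,0,5,0,0,0,0,0,0,5],
)

```text
clock: 8.38
eef_pos: [441.9, -10.4, 52.0]
eef_rot: [-1.592, 1.571, 1.43]
wrist_force: [1.5, 0.6, -2.8]
finger_gap: 17.8
```

apply_moves(
  plan=[0,0,0,0,-0.001,0,5,0,0,0,0,-0.001,0,5,0,0,0,0,0,0,5],
)

```text
clock: 8.75
eef_pos: [442.1, -8.5, 52.0]
eef_rot: [-1.113, 1.571, 1.908]
wrist_force: [-0.6, 0.6, -1.9]
finger_gap: 17.9
```

```bash
python3 - <<'E'
from h import *
delta(tool(-6.9,1),[443,1,52])
c=cam("wrist");save(c["img"],"w13.png",(180,130,360,330),4)
E
```

```text
t 8.75 p [442.1  -8.5  52. ] rot to go [0.0003 0.     0.0001] deg 0.0 shift tool(m) [ 0.     -0.0096  0.0003] F [-0.6  0.6 -1.9] M [ 0.072 -0.005  0.013] gap 17.9
```

View pics/w13.png

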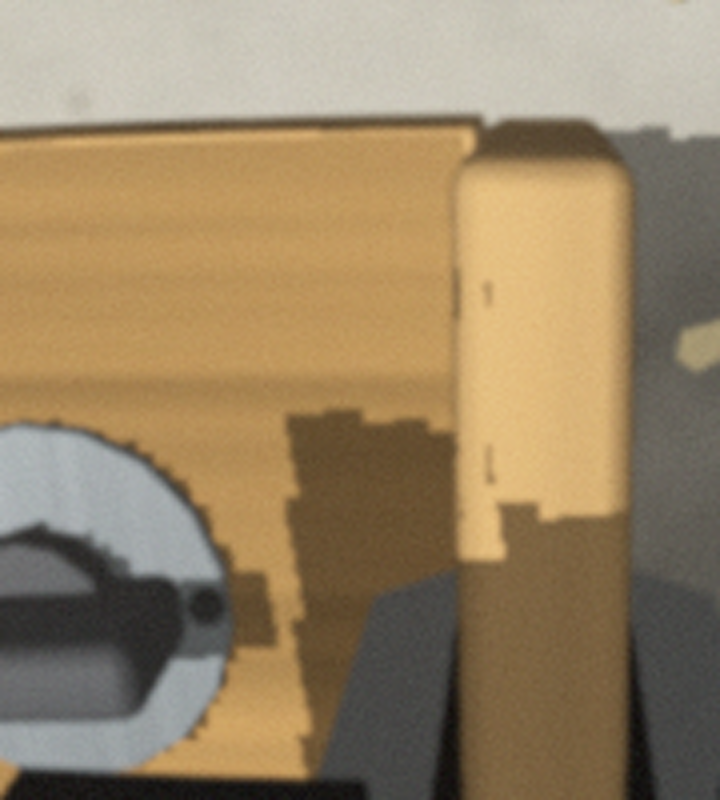

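apply_moves(
  plan=[0,0,0,0,-0.001,0,5,0,0,0,0,0,0,5],
)

```text
clock: 9.05
eef_pos: [442.2, -8.1, 52.1]
eef_rot: [1.432, 1.57, -1.83]
wrist_force: [-2.1, -5.8, -1.2]
finger_gap: 18.3
```

apply_moves(
  plan=[0,0,0,0,-0.001,0,5,0,0,0,0,0,0,5],
)

```text
clock: 9.3
eef_pos: [442.2, -8.0, 52.1]
eef_rot: [1.476, 1.568, -1.785]
wrist_force: [-3.7, -14.6, -0.3]
finger_gap: 17.8
```

apply_moves(
  plan=[0,0,0,0,0.001,0,40,0,0,0,0,0,0,40,0,0,0,0,0,0,40,0,0,0,0,0,0,40,0,0,0,0,0,0,40],
)

```text
clock: 9.93
eef_pos: [442.3, -7.5, 52.0]
eef_rot: [-2.204, 1.571, 0.817]
wrist_force: [-0.1, -1.3, 0.2]
finger_gap: 37.3
```

apply_moves(
  plan=[0,0,0,-0.01,0,0,40,0,0,0,-0.03,0,0,40,0,0,0,-0.03,0,0,40,0,0,0,-0.02,0,0,40],
)

```text
clock: 10.42
eef_pos: [442.5, -7.6, 144.1]
eef_rot: [-3.119, 1.569, -0.098]
wrist_force: [-0.0, 0.5, -0.5]
finger_gap: 37.5
```

```bash
python3 - <<'E'
from h import *
delta(tool(-6.9,1),[450,60.5,140])
c=cam("wrist");save(c["img"],"w14.png")
import pickle;pickle.dump(c,open("w14.pkl","wb"))
c=cam("side");save(c["img"],"s14.png",(200,200,420,400),3)
E
```

```text
t 10.43 p [442.5  -7.6 144.1] rot to go [ 0.0004 -0.0018  0.    ] deg 0.1 shift tool(m) [ 0.0041 -0.0685  0.0008] F [-0.   0.5 -0.5] M [-0.016  0.009  0.068] gap 37.5
```

View pics/w14.png

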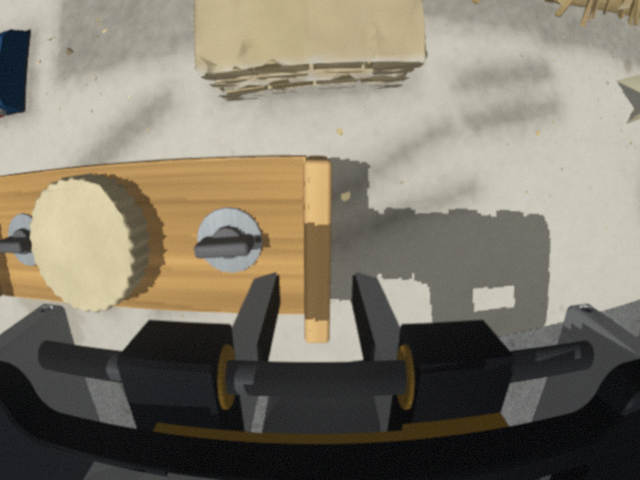

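View pics/s14.png

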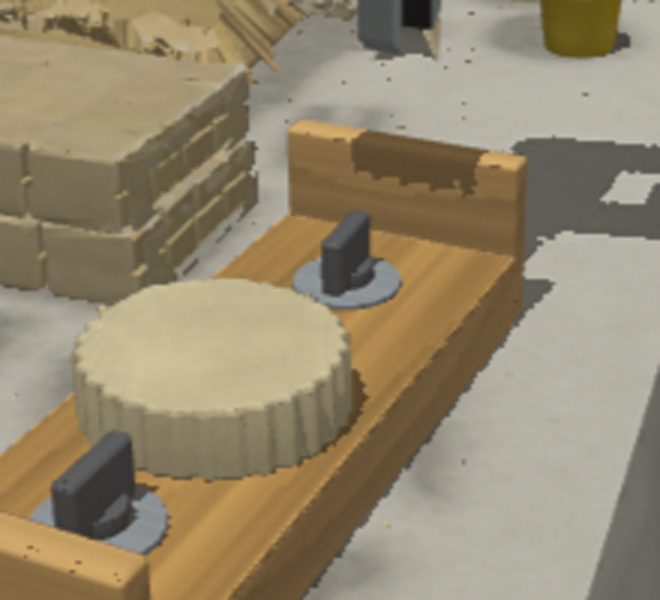

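```bash
python3 - <<'E'
from h import *
s,p,R0=state();print(s["joints"].round(3))
import pickle;c=pickle.load(open("w14.pkl","rb"))
save(c["img"],"w15.png",(170,180,340,300),4.5)
print("fl",pix(c,228,240,43.5))
E
```

```text
[-0.1    0.125  1.884  0.     1.128  1.591]
fl [450.95822523  62.26450808  43.5       ]
```

View pics/w15.png

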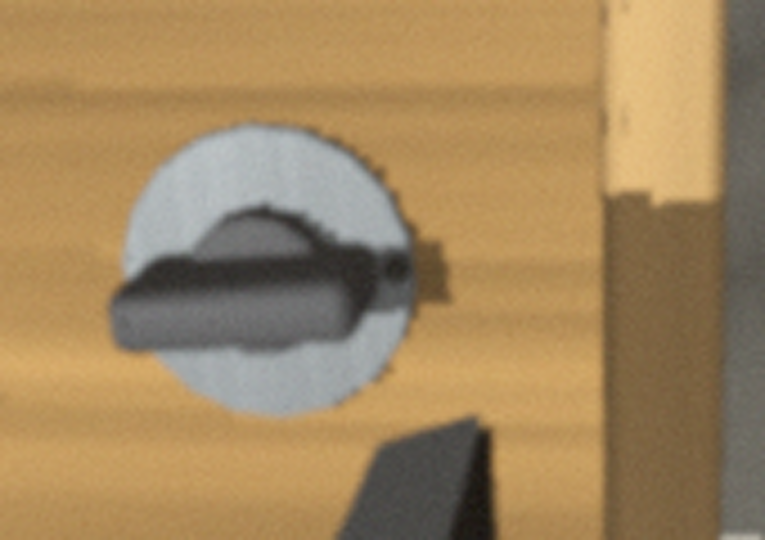

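apply_moves(
  plan=[0,0,0,0,-0.034,0.0003,40,0,0,0,0,-0.0345,0,40,-0.1745,0,0,0,0,0,45,-0.1745,0,0,0,0,0,45,-0.1745,0,0,0,0,0,45],
)

```text
clock: 11.15
eef_pos: [449.8, 60.6, 141.3]
eef_rot: [-0.345, 1.57, -3.077]
wrist_force: [0.2, -0.1, -0.8]
finger_gap: 42.5
```

apply_moves(
  plan=[-0.1745,0,0,0,0,0,45,-0.1745,0,0,0,0,0,45,-0.1745,0,0,0,0,0,45,-0.1745,0,0,0,0,0,45,-0.1745,0,0,0,0,0,45],
)

```text
clock: 11.78
eef_pos: [449.8, 60.5, 141.3]
eef_rot: [-1.232, 1.57, -3.092]
wrist_force: [0.2, -0.3, 0.1]
finger_gap: 42.3
```

apply_moves(
  plan=[-0.1745,0,0,0,0,0,45,0,0,0,0,0,0,45],
)

```text
clock: 12.02
eef_pos: [449.9, 60.5, 141.5]
eef_rot: [-1.383, 1.57, -3.075]
wrist_force: [-0.4, -0.4, -0.9]
finger_gap: 42.2
```

```bash
python3 - <<'E'
from h import *
delta(tool(-6.9+90,1),[450.5,60.5,48])
c=cam("wrist");save(c["img"],"w16.png")
import pickle;pickle.dump(c,open("w16.pkl","wb"))
print([ (proj(c,[450.5,60.5,z])) for z in(43.5,72)])
E
```

```text
t 12.03 p [449.9  60.5 141.5] rot to go [-0.001   0.0002  0.0008] deg 0.1 shift tool(m) [ 0.0935  0.0007 -0.0001] F [-0.4 -0.4 -0.9] M [ 0.002 -0.062 -0.018] gap 42.2
[array([316.20460219, 241.0666942 ]), array([316.25069055, 251.63273291])]
```

View pics/w16.png

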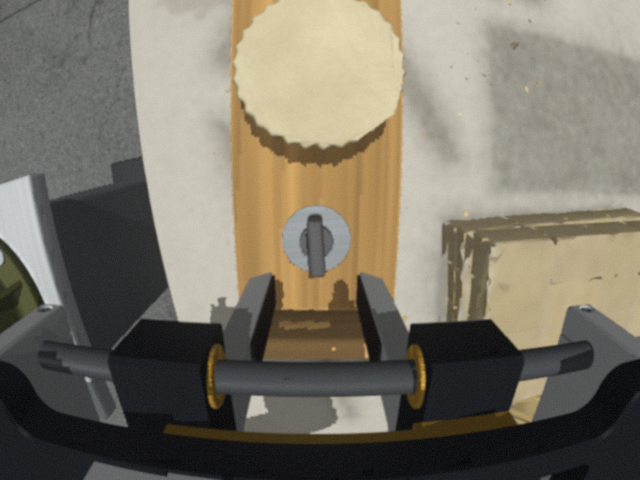

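apply_moves(
  plan=[0,0,0,0.03,0.0006,0,45,0,0,0,0.035,0,0,45,0,0,0,0.02,0,0,45,0,0,0,0.008,0,0,45,0,0,0,0,0,0,45],
)

```text
clock: 12.7
eef_pos: [450.7, 60.4, 49.0]
eef_rot: [-1.416, 1.57, -3.109]
wrist_force: [0.3, -0.6, 0.3]
finger_gap: 42.1
```

```bash
python3 - <<'E'
from h import *
delta(tool(-6.9+90,1),[450.5,60.5,48])
c=cam("wrist");save(c["img"],"w17.png",(180,180,460,420),2.5)
E
```

```text
t 12.7 p [450.7  60.4  49. ] rot to go [-0.0017  0.0001  0.0004] deg 0.1 shift tool(m) [ 0.001  -0.0003 -0.0001] F [ 0.3 -0.6  0.3] M [-0.066 -0.065  0.066] gap 42.1
```

View pics/w17.png

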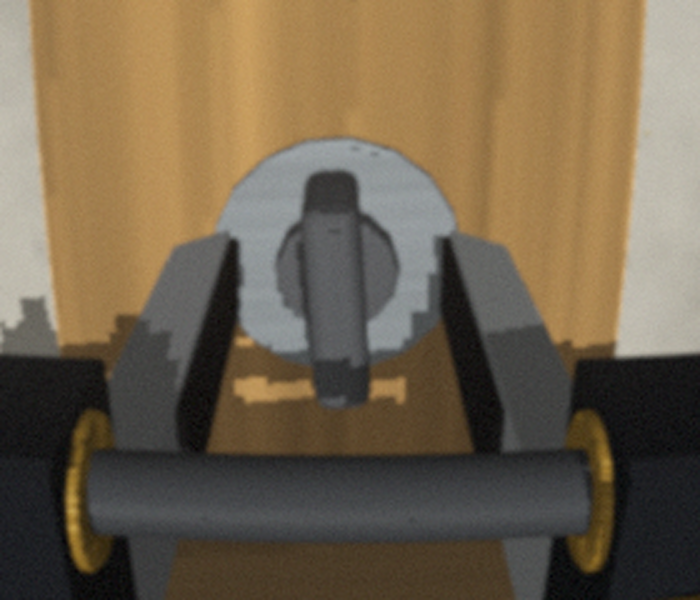

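apply_moves(
  plan=[0,0,0,0,0,0,3,0,0,0,0,0,0,3,0,0,0,0,0,0,3,0,0,0,0,0,0,3,0,0,0,0,0,0,3],
  force=20,
)

```text
clock: 13.38
eef_pos: [450.3, 60.5, 49.5]
eef_rot: [-1.583, 1.57, 3.009]
wrist_force: [-5.8, 0.3, 6.4]
finger_gap: 24.3
```

apply_moves(
  plan=[0,0,0,0,0,0,3],
  force=20,
)

```text
clock: 13.5
eef_pos: [450.3, 60.5, 49.4]
eef_rot: [-1.622, 1.57, 2.97]
wrist_force: [-6.2, 0.8, 6.6]
finger_gap: 24.2
```

```bash
python3 - <<'E'
from h import *
delta(tool(-6.9+90,1),[450.5,60.5,48])
E
```

```text
t 13.5 p [450.3  60.5  49.4] rot to go [-0.0002 -0.      0.001 ] deg 0.1 shift tool(m) [ 0.0014  0.0002 -0.    ] F [-6.2  0.8  6.6] M [ 0.098  1.027 -0.061] gap 24.2
```

apply_moves(
  plan=[0,0,0,0,0,0,35,0,0,0,0,0,0,35,0,0,0,-0.006,0,0,35,0,0,0,0,0,0,3,0,0,0,0,0,0,3],
)

```text
clock: 14.12
eef_pos: [450.8, 60.4, 55.1]
eef_rot: [1.79, 1.571, 0.099]
wrist_force: [0.7, 0.5, 0.0]
finger_gap: 16.2
```

apply_moves(
  plan=[0,0,0,0,0,0,3,0,0,0,0,0,0,3,0,0,0,0,0,0,3],
)

```text
clock: 14.5
eef_pos: [450.3, 60.4, 55.0]
eef_rot: [-1.484, 1.57, 3.108]
wrist_force: [-5.3, 0.9, 5.3]
finger_gap: 10.8
```

```bash
python3 - <<'E'
from h import *
delta(tool(-6.9+90,1),[450.5,60.5,48])
c=cam("wrist");save(c["img"],"w18.png",(180,180,460,420),2.5)
E
```

```text
t 14.5 p [450.3  60.4  55. ] rot to go [0.0001 0.0001 0.0011] deg 0.1 shift tool(m) [ 0.007   0.0002 -0.0001] F [-5.3  0.9  5.3] M [0.05  0.977 0.093] gap 10.8
```

View pics/w18.png

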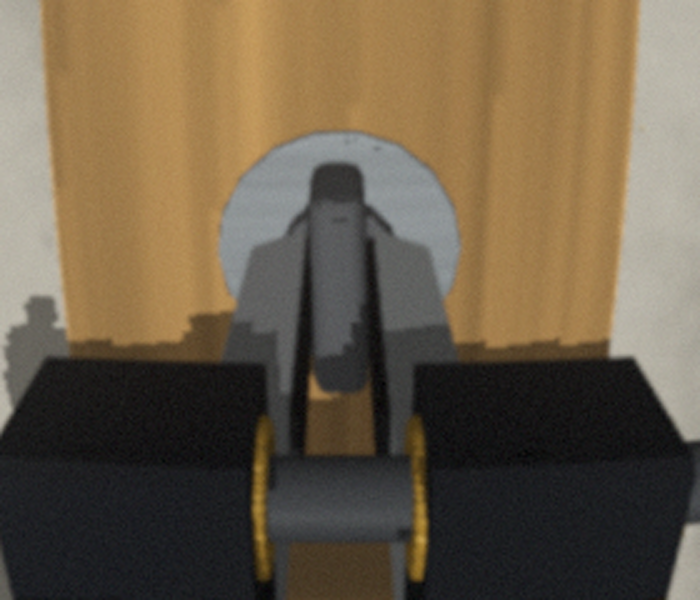

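apply_moves(
  plan=[0,0,0,0,-0.0005,0,3,0,0,0,0,0,0,3],
)

```text
clock: 14.8
eef_pos: [450.2, 60.4, 55.0]
eef_rot: [-0.866, 1.571, -2.557]
wrist_force: [-3.0, 1.3, 1.5]
finger_gap: 10.8
```

apply_moves(
  plan=[0.05,0,0,0,0,0,3,0.05,0,0,0,0,0,3,0.1,0,0,0,0,0,3,0.1,0,0,0,0,0,3,0,0,0,0,0,0,3],
)

```text
clock: 15.42
eef_pos: [450.1, 60.6, 55.0]
eef_rot: [-1.63, 1.57, 2.663]
wrist_force: [-4.1, 2.9, 2.6]
finger_gap: 11.0
```

```bash
python3 - <<'E'
from h import *
delta(tool(-6.9+90,1),[450.5,60.5,55])
E
```

```text
t 15.43 p [450.1  60.6  55. ] rot to go [-2.994e-01 -1.000e-04  5.000e-04] deg 17.2 shift tool(m) [ 0.      0.0004 -0.0001] F [-4.1  2.9  2.6] M [0.515 0.694 0.089] gap 11.0
```

apply_moves(
  plan=[0.12,0,0,0,0,0,3,0.12,0,0,0,0,0,3,0.12,0,0,0,0,0,3,0.12,0,0,0,0,0,3,0,0,0,0,0,0,3],
)

```text
clock: 16.05
eef_pos: [449.9, 60.8, 55.0]
eef_rot: [-1.302, 1.57, 2.511]
wrist_force: [-5.5, 3.0, 5.6]
finger_gap: 11.0
```

```bash
python3 - <<'E'
from h import *
delta(tool(-6.9+90,1),[450.5,60.5,55])
E
```

```text
t 16.05 p [449.9  60.8  55. ] rot to go [-7.792e-01 -1.000e-04  1.000e-03] deg 44.6 shift tool(m) [-0.      0.0005 -0.0003] F [-5.5  3.   5.6] M [ 0.796  0.908 -0.039] gap 11.0
```

apply_moves(
  plan=[0.12,0,0,0,0,0,3,0.12,0,0,0,0,0,3,0.12,0,0,0,0,0,3,0.12,0,0,0,0,0,3,0,0,0,0,0,0,3],
)

```text
clock: 16.68
eef_pos: [449.9, 61.0, 55.0]
eef_rot: [-0.994, 1.57, 2.339]
wrist_force: [-5.4, 5.8, 5.1]
finger_gap: 10.8
```

```bash
python3 - <<'E'
from h import *
delta(tool(-6.9+90,1),[450.5,60.5,55])
c=cam("wrist");save(c["img"],"w19.png",(180,180,460,420),2.5)
E
```

```text
t 16.68 p [449.9  61.   55. ] rot to go [-1.2592e+00 -1.0000e-04  1.4000e-03] deg 72.1 shift tool(m) [-0.      0.0006 -0.0005] F [-5.4  5.8  5.1] M [ 1.081  1.084 -0.096] gap 10.8
```

View pics/w19.png

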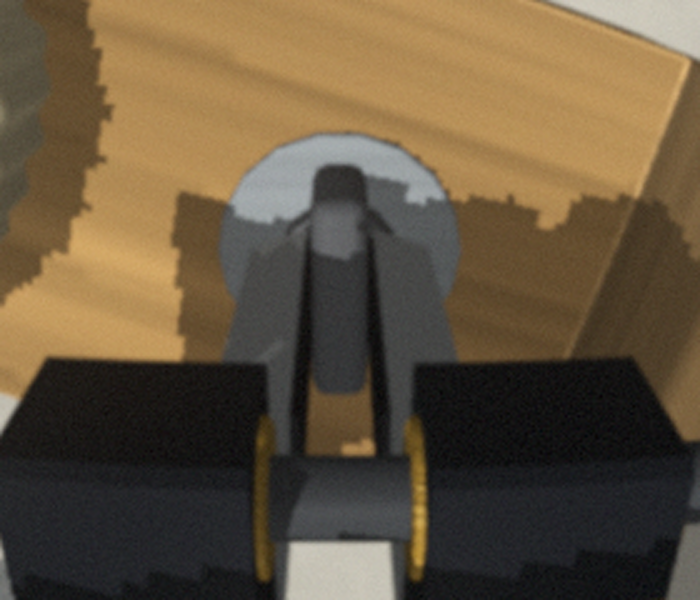

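apply_moves(
  plan=[0.15,0,0,0,0,0,3,0.15,0,0,0,0,0,3,0,0,0,0,0,0,3,0,0,0,0,0,0,3],
)

```text
clock: 17.23
eef_pos: [449.9, 61.1, 55.0]
eef_rot: [-0.811, 1.569, 2.223]
wrist_force: [-6.3, 6.2, 4.7]
finger_gap: 10.8
```

```bash
python3 - <<'E'
from h import *
delta(tool(-6.9,0),[450.5,60.5,55])
E
```

```text
t 17.23 p [449.9  61.1  55. ] rot to go [-3.1284e+00 -1.6000e-03  1.5000e-03] deg 179.2 shift tool(m) [-0.      0.0005 -0.0007] F [-6.3  6.2  4.7] M [ 1.362  1.125 -0.055] gap 10.8
```

apply_moves(
  plan=[0,0,0,0,0,0,45,0,0,0,0,0,0,45,0,0,0,0,0,0,45,0,0,0,-0.01,0,0,45,0,0,0,-0.03,0,0,45],
)

```text
clock: 17.85
eef_pos: [449.7, 60.4, 95.2]
eef_rot: [0.163, 1.569, -3.088]
wrist_force: [0.1, -0.1, 0.6]
finger_gap: 41.9
```

apply_moves(
  plan=[-0.1848,0,0,0,0,0,45,-0.1848,0,0,0,0,0,45,-0.1848,0,0,0,0,0,45,-0.1848,0,0,0,0,0,45,-0.1848,0,0,0,0,0,45],
)

```text
clock: 18.48
eef_pos: [450.5, 60.4, 95.8]
eef_rot: [2.341, 1.57, 0.02]
wrist_force: [-0.1, 0.7, -0.8]
finger_gap: 42.6
```

apply_moves(
  plan=[-0.1848,0,0,0,0,0,45,-0.1848,0,0,0,0,0,45,-0.1848,0,0,0,0,0,45,-0.1848,0,0,0,0,0,45,-0.1848,0,0,0,0,0,45],
)

```text
clock: 19.1
eef_pos: [450.5, 60.4, 95.7]
eef_rot: [1.382, 1.57, -0.015]
wrist_force: [0.0, 0.0, -0.7]
finger_gap: 42.2
```

apply_moves(
  plan=[-0.1848,0,0,0,0,0,45,-0.1848,0,0,0,0,0,45,-0.1848,0,0,0,0,0,45,-0.1848,0,0,0,0,0,45,-0.1848,0,0,0,0,0,45],
)

```text
clock: 19.73
eef_pos: [450.5, 60.4, 95.7]
eef_rot: [0.502, 1.57, 0.029]
wrist_force: [-0.1, 0.2, 0.3]
finger_gap: 42.1
```

apply_moves(
  plan=[-0.1848,0,0,0,0,0,45,-0.1848,0,0,0,0,0,45,0,0,0,0,0,0,45],
)

```text
clock: 20.1
eef_pos: [450.4, 60.4, 95.6]
eef_rot: [0.153, 1.57, 0.042]
wrist_force: [-1.0, -2.1, 0.3]
finger_gap: 42.3
```

```bash
python3 - <<'E'
from h import *
delta(tool(-6.9,1),[449.8,61.2,55])
print(readout.read_state()["joints"].round(2))
c=cam("wrist");save(c["img"],"w20.png")
E
```

```text
t 20.1 p [450.4  60.4  95.6] rot to go [-3.1318e+00  2.0000e-04  1.0000e-03] deg 179.4 shift tool(m) [ 0.0406  0.0007 -0.0008] F [-1.  -2.1  0.3] M [ 0.063 -0.163  0.061] gap 42.3
[ 0.05  0.22  1.9  -0.    1.02 -1.41]
```

View pics/w20.png

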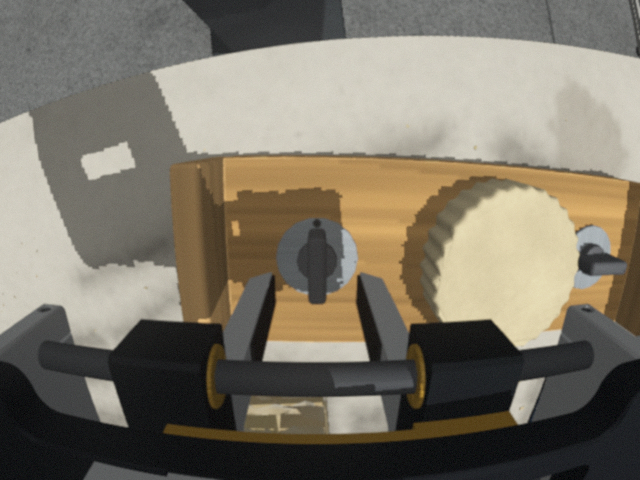

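apply_moves(
  plan=[0,0,0,0.02,0.0007,-0.0007,45,0,0,0,0.0206,0,0,45,0,0,0,0,0,0,3,0,0,0,0,0,0,3,0,0,0,0,0,0,3],
)

```text
clock: 20.78
eef_pos: [450.1, 61.2, 55.3]
eef_rot: [0.174, 1.569, 0.063]
wrist_force: [0.1, -0.6, -0.9]
finger_gap: 15.5
```

apply_moves(
  plan=[0,0,0,0,0,0,3,0,0,0,0,0,0,3,0,0,0,0,0,0,3],
)

```text
clock: 21.15
eef_pos: [450.0, 61.2, 55.1]
eef_rot: [0.119, 1.57, 0.009]
wrist_force: [-1.6, -0.6, 6.1]
finger_gap: 10.9
```

```bash
python3 - <<'E'
from h import *
delta(tool(-6.9,0),[449.8,61.2,55])
E
```

```text
t 21.15 p [450.   61.2  55.1] rot to go [ 0.0107  0.0011 -0.0001] deg 0.6 shift tool(m) [ 0.0001 -0.0001 -0.0002] F [-1.6 -0.6  6.1] M [-0.048  0.123  0.109] gap 10.9
```

```bash
cat >> h.py <<'E'
def rd(n=5):
    M=[];F=[];G=[]
    for i in range(n):
        s=readout.read_state();M.append(s["moment"]);F.append(s["wrist_force"]);cams.camera("top")
    R0=R.from_euler('xyz',s["eef_rot"]).as_matrix();y=R0[:,1];yaw=np.arctan2(-y[0],y[1])
    M=np.array(M);print("t",round(s["clock"],2),"theta~",round(np.pi/2-(yaw-np.radians(-6.9)),3) ,"Mz",M[:,2].round(3),"mean",M[:,2].mean().round(3),"F",np.mean(F,0).round(1),"p",s["eef_pos"].round(2),"gap",round(s["finger_gap"],1))
E
python3 -c "from h import *;rd()"
```

```text
t 21.35 theta~ 1.56 Mz [0.109 0.037 0.098 0.07  0.014] mean 0.066 F [-1.  -0.6  6.3] p [450.07  61.22  55.11] gap 11.0
```

apply_moves(
  plan=[0.1,0,0,0,0,0,3,0.1,0,0,0,0,0,3,0,0,0,0,0,0,3],
)

```text
clock: 21.78
eef_pos: [450.0, 61.2, 55.1]
eef_rot: [0.39, 1.57, 0.079]
wrist_force: [-1.0, 0.3, 6.4]
finger_gap: 11.0
```

```bash
python3 -c "from h import *;rd(6)"
```

```text
t 22.02 theta~ 1.76 Mz [-0.018 -0.108 -0.119 -0.07  -0.075 -0.035] mean -0.071 F [-0.8  0.1  6.6] p [450.03  61.25  55.07] gap 10.8
```

apply_moves(
  plan=[0.1,0,0,0,0,0,3,0.05,0,0,0,0,0,3,0,0,0,0,0,0,3],
)

```text
clock: 22.45
eef_pos: [450.0, 61.3, 55.1]
eef_rot: [0.545, 1.57, 0.085]
wrist_force: [-1.2, 0.5, 6.2]
finger_gap: 10.6
```

```bash
python3 -c "from h import *;rd(6)"
```

```text
t 22.7 theta~ 1.91 Mz [-0.01  -0.049 -0.005 -0.007 -0.045  0.005] mean -0.018 F [-1.2  0.3  6.4] p [450.06  61.28  55.09] gap 10.4
```

apply_moves(
  plan=[0.1,0,0,0,0,0,3,0,0,0,0,0,0,3],
)

```text
clock: 23.0
eef_pos: [450.1, 61.3, 55.1]
eef_rot: [0.706, 1.57, 0.145]
wrist_force: [-1.6, 0.7, 6.0]
finger_gap: 10.7
```

```bash
python3 -c "from h import *;rd(8)"
```

```text
t 23.35 theta~ 2.01 Mz [-0.103 -0.021 -0.088 -0.136 -0.059 -0.063 -0.105 -0.057] mean -0.079 F [-1.3  0.2  6.2] p [450.1   61.31  55.11] gap 11.2
```

apply_moves(
  plan=[0.1,0,0,0,0,0,3,0,0,0,0,0,0,3],
)

```text
clock: 23.65
eef_pos: [450.1, 61.3, 55.1]
eef_rot: [0.805, 1.569, 0.144]
wrist_force: [-0.1, 0.4, 6.5]
finger_gap: 11.0
```

```bash
python3 -c "from h import *;rd(8)"
```

```text
t 24.0 theta~ 2.11 Mz [-0.062 -0.049 -0.057 -0.13  -0.039 -0.108 -0.115 -0.13 ] mean -0.086 F [-0.9  0.3  6.2] p [450.08  61.3   55.07] gap 11.0
```

apply_moves(
  plan=[0.08,0,0,0,0,0,3,0,0,0,0,0,0,3],
)

```text
clock: 24.3
eef_pos: [450.1, 61.3, 55.1]
eef_rot: [0.861, 1.569, 0.12]
wrist_force: [-0.3, 0.4, 6.5]
finger_gap: 11.0
```

```bash
python3 -c "from h import *;rd(8)"
```

```text
t 24.65 theta~ 2.19 Mz [-0.024 -0.057 -0.06  -0.073 -0.043 -0.07  -0.085 -0.086] mean -0.062 F [-0.3  0.5  6.4] p [450.08  61.3   55.07] gap 10.6
```

apply_moves(
  plan=[0.08,0,0,0,0,0,3,0,0,0,0,0,0,3],
)

```text
clock: 24.95
eef_pos: [450.1, 61.3, 55.1]
eef_rot: [0.925, 1.569, 0.104]
wrist_force: [0.0, -0.0, 5.6]
finger_gap: 10.8
```

```bash
python3 -c "from h import *;rd(8)"
```

```text
t 25.3 theta~ 2.27 Mz [-0.018 -0.013 -0.085 -0.033  0.003 -0.044 -0.1   -0.03 ] mean -0.04 F [-0.6  0.3  6.3] p [450.11  61.31  55.08] gap 11.0
```

apply_moves(
  plan=[0.08,0,0,0,0,0,3,0,0,0,0,0,0,3],
)

```text
clock: 25.6
eef_pos: [450.1, 61.3, 55.1]
eef_rot: [0.968, 1.57, 0.067]
wrist_force: [-0.6, 0.5, 6.2]
finger_gap: 11.0
```

```bash
python3 -c "from h import *;rd(8)"
```

```text
t 25.95 theta~ 2.35 Mz [ 0.096 -0.015  0.068  0.074 -0.004 -0.018  0.037 -0.001] mean 0.03 F [-0.6  0.3  5.8] p [450.14  61.29  55.1 ] gap 10.9
```

apply_moves(
  plan=[0.08,0,0,0,0,0,3,0,0,0,0,0,0,3],
)

```text
clock: 26.25
eef_pos: [450.1, 61.3, 55.1]
eef_rot: [1.028, 1.57, 0.047]
wrist_force: [-1.0, 0.5, 6.8]
finger_gap: 10.8
```

```bash
python3 -c "from h import *;rd(8)"
```

```text
t 26.6 theta~ 2.43 Mz [ 0.01  -0.052  0.025 -0.059 -0.027  0.009 -0.015 -0.03 ] mean -0.018 F [-0.5  0.4  6.1] p [450.14  61.27  55.11] gap 11.2
```

apply_moves(
  plan=[0.07,0,0,0,0,0,3,0,0,0,0,0,0,3],
)

```text
clock: 26.9
eef_pos: [450.2, 61.2, 55.1]
eef_rot: [1.027, 1.569, -0.023]
wrist_force: [-0.2, 0.4, 5.4]
finger_gap: 10.4
```

```bash
python3 -c "from h import *;rd(8)"
```

```text
t 27.25 theta~ 2.5 Mz [0.175 0.168 0.169 0.125 0.156 0.17  0.165 0.19 ] mean 0.165 F [-0.4 -0.4  5.6] p [450.17  61.25  55.09] gap 10.8
```

apply_moves(
  plan=[0.07,0,0,0,0,0,3,0,0,0,0,0,0,3],
)

```text
clock: 27.55
eef_pos: [450.2, 61.2, 55.1]
eef_rot: [1.072, 1.569, -0.049]
wrist_force: [0.2, -0.5, 5.5]
finger_gap: 10.7
```

```bash
python3 -c "from h import *;rd(8)"
```

```text
t 27.9 theta~ 2.57 Mz [0.192 0.18  0.228 0.169 0.228 0.108 0.186 0.194] mean 0.186 F [ 0.  -0.4  5.7] p [450.18  61.22  55.1 ] gap 10.9
```

Moment has jumped from about -0.05 (free) to 0.17–0.19, and it held over two readings, so the cam is firm. Stopping here and releasing.

apply_moves(
  plan=[0,0,0,0,0,0,45,0,0,0,0,0,0,45,0,0,0,0,0,0,45,0,0,0,-0.01,0,0,45,0,0,0,-0.03,0,0,45],
)

```text
clock: 28.58
eef_pos: [449.0, 61.2, 94.5]
eef_rot: [-1.967, 1.568, -3.086]
wrist_force: [0.5, -0.4, -0.0]
finger_gap: 42.2
```

apply_moves(
  plan=[0,0,0,-0.04,0,0,45,0,0,0,-0.05,0,0,45,0,0,0,-0.03,0,0,45,0,0,0,0,0,0,45],
)

```text
clock: 29.08
eef_pos: [450.4, 61.3, 216.9]
eef_rot: [1.183, 1.566, 0.063]
wrist_force: [0.4, 0.4, 0.8]
finger_gap: 42.1
```

```bash
python3 - <<'E'
from h import *
delta(tool(-6.9,0),[450,61,100])
c=cam("wrist");save(c["img"],"w21.png")
c=cam("side");save(c["img"],"s21.png",(130,200,420,460),2.3)
E
```

```text
t 29.07 p [450.4  61.3 216.9] rot to go [-0.9991  0.0036 -0.003 ] deg 57.2 shift tool(m) [ 1.169e-01 -1.000e-03 -1.000e-04] F [0.4 0.4 0.8] M [-0.037 -0.059 -0.06 ] gap 42.1
```

View pics/w21.png

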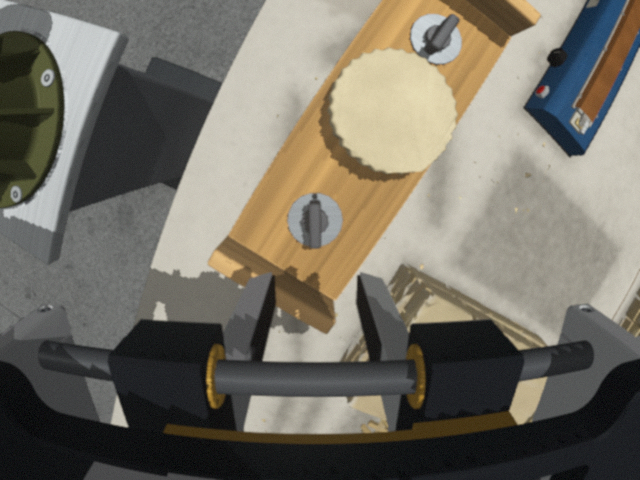

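View pics/s21.png

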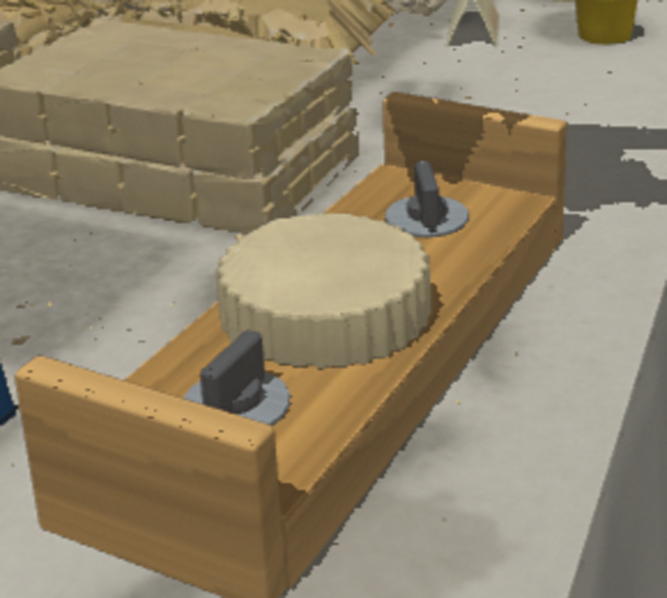

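The wrist and side pictures show the cheek flush against the plinth. The cam nose stayed turned, at (315,197) in the wrist view, the disc is undisturbed, and the gripper is clear.

```bash
python3 -c "
from cell import ticket;print(ticket.sign_off())"
```

```text
the job is handed in; nothing more can be done
None
```

The cheek is fitted and locked, and I handed the job in at about 29 s of the 64 s allowed.

**Cheek:** I slid it along the table until its bolt went into the bore and the boards met. The contact push reached about 15 N. I then let go.

**Cam lock:** I turned it clockwise in two grips to about 2.57 rad. The moment reading at rest jumped from about −0.05 Nm (free) to 0.17 Nm at 2.50 rad, and I stopped there.
- My step size meant I had already sent one more 0.07 rad step, which read 0.19 Nm. The cam therefore went at most about 0.14 rad past the bite.
- My first grip on the wing closed on the hub below it, with a 24 mm gap. I opened, raised the gripper 6 mm and gripped again at 11 mm before turning.

**Last checks:** In the final wrist and side pictures the cheek looks flush with the plinth, the cam stayed where I left it, and the disc looks undisturbed. The gripper was clear, with the wrist force near zero. I judged the flush fit by eye and took no final gap measurement. The camera estimates of the cheek's sideways position relative to the gripper disagreed by about 1.4 mm, which is inside the bore's ±1.5 mm of play, and the bolt went in without resistance.

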